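# Open the bench tool safe and hold its gate wide

## Task

Open the small plywood tool safe on the bench so that the block plane inside can be reached: squeeze the catch with the flat square ears fully together first, and only then the catch with the round post ears. Then take the lattice gate by its upright round handle, swing it out past its half-way detent until it stands wide open, nearly square to the front of the safe, and finish there still holding the handle, for the gate springs back if let go. Leave the plane, the tools, the bottles and the other things on and around the safe where they are.

Things in the scene. Friction and masses are not known exactly. Their poses are not given: they have to be found in the camera images.
- safe: Fixed plywood box, 180 mm deep (x), 280 wide (y), roof top 150 above the bench. Origin on the bench under the middle of its front edge; x points out of its open front, away from the robot; y along the front to the gate's hinge; z up. The catches sit on the roof at x = -45 mm, y = +65 and -65 mm, in either order. A steel detent block sticks out of its side at y 168 to 220 mm, below the roof.
- square_mid (a point): Middle of the catch with flat square ears (10 mm thick in y, 26 mm in x), half-way up them, 28 mm above the roof; axes as the safe's. The two upright ears, 6 to 50 mm above the roof, stand either side of it along the safe's y: 60 mm over their outer faces at rest, 40 mm squeezed fully together. Below is a base plate 4 mm thick, 42 x 68 mm.
- round_mid (a point): Middle of the catch with round ears (seen from above: two discs, upright posts of 18 mm diameter), half-way up, 28 mm above the roof. Same heights, 60 mm over the outer faces at rest, 40 mm squeezed, same directions and base plate as the square catch.
- square_left (a joint): Travel of the left jaw (+y side in the safe's frame) of the square-eared catch, sliding along the safe's y towards the catch's middle: 0 m = fully out (locked), 0.010 m = fully in. Starts between 0 and 0.002. It slides stiffly (about 4 N), has no spring and stays where it is left.
- square_right (a joint): Travel of the right jaw (-y side in the safe's frame) of the square-eared catch, sliding along the safe's y towards the catch's middle: 0 m = fully out (locked), 0.010 m = fully in. Starts between 0 and 0.002. It slides stiffly (about 4 N), has no spring and stays where it is left.
- round_left (a joint): Travel of the left jaw (+y side in the safe's frame) of the round-eared catch, sliding along the safe's y towards the catch's middle: 0 m = fully out (locked), 0.010 m = fully in. Starts between 0 and 0.002. It slides stiffly (about 4 N), has no spring and stays where it is left.
- round_right (a joint): Travel of the right jaw (-y side in the safe's frame) of the round-eared catch, sliding along the safe's y towards the catch's middle: 0 m = fully out (locked), 0.010 m = fully in. Starts between 0 and 0.002. It slides stiffly (about 4 N), has no spring and stays where it is left.
- gate (a joint): Gate angle: 0 shut, grows as it swings out of the safe's front, anticlockwise from above; stop at 1.55 rad. Locked until both catches are squeezed in. A spring pulls it shut (1 to 2 N at the handle); a detent centred on 0.7 rad resists from about 0.4 on with some 5 N more at the handle; let go from wide open it falls back to 1.0 rad or less.
- gate_hinge (a point): Point on the gate's upright hinge axis, 178 mm above the bench (10 mm in front of the safe's front edge, at the safe's y = +125 mm); turns with the gate. The gate reaches 251 mm from this axis and is 150 mm high, with small strike tabs up to 166 mm.
- handle_grip (a point): Grip point on the axis of the gate's handle, an upright round wooden post, 22 mm diameter, bare from 140 to 200 mm above the bench; the point is at 178 mm. With the gate shut it lies 55 mm in front of the hinge axis (safe's x) and 120 mm from it along the gate (safe's -y); it swings with the gate at radius 132 mm.
- gate_handle: The handle as a part: round post and the steel bracket that carries it from the gate. Origin on the post's axis at bench level; x points out of the gate's front face, -y towards the gate's free end, z up.
- plane: Steel block plane 150 x 50 x 55 mm standing inside the safe on its 12 mm floor; leave alone. Origin in the middle of its underside.
- offcut: Wooden offcut 32 x 90 x 18 mm lying on the safe's roof behind the catches; leave alone. Origin at its underside.
- glue: White glue bottle 54 mm across, 150 mm tall, on the bench in front of the safe beside the gate's free end; leave alone. Origin at its foot.
- accelerator: Clear bottle 40 mm across, 130 mm tall, beside the safe (its -y side); leave alone. Origin at its foot.
- mallet: Wooden mallet lying on the bench; leave alone.
- chisel: Chisel with blue handle, about 260 mm long, lying on the bench; leave alone.
- lattice: Finished wooden lattice panel 158 mm square, 14 mm thick, lying on the bench; leave alone.
- sanding_block: Cork sanding block 100 x 55 x 30 mm on the bench; leave alone.

How it is judged:
On the way, in this order (a step that is already met when the one before it is completed fails the run):
1. the square-eared catch is squeezed in (both jaws) while the round-eared one is still out and the gate shut (value of joint each of square_left, square_right above 0.0075 m and value of joint each of round_left, round_right below 0.004 m and value of joint gate below 0.1 rad), for 0.1 s.
2. then the round-eared catch is squeezed in too, the gate still shut (value of joint each of square_left, square_right above 0.0065 m and value of joint each of round_left, round_right above 0.0075 m and value of joint gate below 0.1 rad), for 0.1 s.
3. the gate is swung past its detent by its handle (value of joint gate above 1.05 rad and contact force between the fingers and gate_handle above 0.5 N), for 0.1 s.
At the end, for the whole second after the job is handed in: The gate is held still (under 0.15 rad/s) at 1.25 rad (72 degrees) or wider, with the robot's fingers on its handle (contact over 0.5 N), through the last second (value of joint gate between 1.25 and 1.6 rad and contact force between the fingers and gate_handle above 0.5 N and velocity of joint gate between -0.15 and 0.15 rad/s); the arm keeps its last pose, push and grip.
It fails at once if a bystander (plane, offcut, bottles, mallet, chisel, lattice panel, sanding block) is moved more than 30 mm or a bottle knocked over (distance of any of plane, offcut, glue, accelerator, mallet, chisel, lattice, sanding_block from where it was at the start of the episode above 0.03 m or angle between any of glue, accelerator's own z axis and vertical above 0.5 rad).
It also fails if it takes over 48 s, if anything falls off the work surface, if the arm or the gripper's body presses on something with over 40 N, if the wrist force passes 120 N, or if a joint passes its speed limit or range.

## Robot

A 6-joint arm with a two-finger parallel gripper is mounted at the origin on the work surface. World frame = base frame: x ahead of the robot, y to its left, z up, the work surface at z = 0. Lengths are in m, angles in rad, forces in N, time in s.
With the tool pointing down it reaches from about 0.375 to 0.9 m from the base axis. Payload 3.1 kg.
Tool frame: the origin (TCP) lies midway between the tips of the shut fingers; the grasp point (between the pads) lies arm.pinch_z behind it (arm.pinch_z is the distance from the TCP to the grasp point, in m); z points along the fingers, y is the line along which they close (so a half turn about z gives the same grasp; the last joint's range is limited). The gripper opens to 87 mm and grips with 3 to 60 N. Pads are 19 mm wide; open, the fingers measure 117 mm over their backs; the gripper's body (75 mm by 190 mm) begins 51 mm behind the grasp point.
Start: joints at [-1.49, 0.527, 1.433, -0, 1.181, -0.178], TCP at [0.16, -0.604, 0.223] pointing down, gripper open.
Joint ranges: [-3.08, 3.08], [-0.75, 2.2], [0.22, 2.44], [-1.43, 4.57], [0, 2.65], [-2.85, 2.85]. Speed limits (rad/s): [2.79, 2.79, 3.14, 3.14, 3.14, 3.14].

## Interface

Orientations are given as a unit quaternion [w, x, y, z].
In Python, from cell import arm gives the robot as it stands.
- The arm moves only by the shell command python3 -m pendant 'ROWS' [OPENING] [FORCE]. ROWS is JSON, a list of rows, each a list of 6 numbers: the shift along the world's x, y, z in mm, then the turn, a rotation vector about the world's x, y, z in rad. A call has exactly 10 rows; each row is the pose to reach, as a shift and turn from the pose commanded when the call began; what a row does not reach only later rows make up. A row lasts 1/12 s, in which the tool goes at most 41.7 mm and 7.16 degrees, less where a joint would pass 70% of its speed; a pose out of reach is approached as far as the arm can. A call with a gripper value outside its range is refused whole. OPENING is the opening, from -1 (shut) to 1 (fully open), set as the call begins (- or left out, the last holds). The fingers move at their own pace and stop on an object; FORCE is the grip in N (left out, the last holds). Time passes only in rows, so rows that repeat a pose let the fingers close, or fill a call up. It gives the time, the measured TCP pose, the force, the opening and the grip force at its end, in the units of the state.
- arm.sense(): the state, without advancing time (a new reading comes with each control period).
- arm.read_camera(name): name is "side" or "top"; returns a dict with "image" (420x560x3 uint8, red, green, blue), "vertical_fov" (degrees; the focal length in pixels is half the picture's height over the tangent of half this angle, whatever the lens; pixels are square), "cx", "cy" (the principal point, pixels), "cam_to_world" (4x4, takes a point from camera to world coordinates). Camera axes: x right, y down, z forward; pixel columns grow to the right and rows downward; lengths in m; the calibration is good to about 2 mm. A picture is of the moment at which its call begins. There is no depth.
- arm.finish_job(): hands the job in; it is judged then, once.
The state is a dict: "t": time; "joints": joint angles; "dq": joint speeds; "joint_torque": joint torques, N m; "position": TCP position; "tcp_rot": TCP orientation; "ft_force": force on the tool from outside, world axes, zero at the start; "wrist_torque": the same for the moment, N m; "finger_gap": finger opening in m; "grasp_force": force on a finger pad.
Only numpy, scipy, OpenCV 4.12 (cv2) and the standard library are available. Lean on these libraries where they do the work, as an engineer would, in place of code of your own. Each camera call takes 0.05 s, during which the arm holds its last target. There are 200 camera calls.

## Working session

There is one attempt and no reset: what is moved stays moved. The work goes in short steps, Python scripts to look and compute and a shell command to move; the robot and the scene stay as the last step left them, time stands still between calls to the robot, and variables do not carry over. Pictures are saved under pics/ and viewed, at most 10 in all, crops included, and the job is handed in when it is done.

```bash
ls; mkdir -p pics; python3 - <<'E'
from cell import arm
import cv2,pickle
s=arm.sense();print(s,arm.pinch_z)
for n in("side","top"):
    d=arm.read_camera(n);pickle.dump(d,open(n+"0.pkl","wb"));cv2.imwrite(f"pics/{n}0.png",d["image"][:,:,::-1]);print(n,d["vertical_fov"],d["cx"],d["cy"],d["cam_to_world"].round(3).tolist() if hasattr(d["cam_to_world"],'round') else d["cam_to_world"])
E
```

```text
pics
{'t': 0.0, 'joints': array([-1.49047153e+00,  5.28458194e-01,  1.43388176e+00, -3.48908766e-05,
        1.18140516e+00, -1.78479657e-01]), 'dq': array([ 0.00073804, -0.00066163, -0.0001628 , -0.00016454,  0.00117444,
        0.00017009]), 'joint_torque': array([-1.20648743e-03, -4.40054941e+01, -1.76594013e+01,  6.32567424e-02,
        5.82133967e-02, -1.57995587e-04]), 'position': array([ 0.15992498, -0.60344132,  0.22158307]), 'tcp_rot': array([-1.07572435e-03,  9.91637777e-01,  1.29047902e-01,  3.66844210e-05]), 'ft_force': array([-0.26599889,  0.14828432,  0.28139453]), 'wrist_torque': array([-0.02135887, -0.00144528,  0.01061023]), 'grasp_force': 0.0, 'finger_gap': 0.08722680395796277} 0.0187
side 43.516175392565664 288.6412399231457 213.9551224660469 [[0.996, -0.069, 0.05, 0.49], [-0.085, -0.752, 0.653, -1.177], [-0.008, -0.655, -0.755, 1.473], [0.0, 0.0, 0.0, 1.0]]
top 42.52441717102057 274.90867271534694 211.18975181454263 [[-0.026, -0.992, 0.123, 0.372], [-0.999, 0.023, -0.022, 0.008], [0.019, -0.124, -0.992, 1.545], [0.0, 0.0, 0.0, 1.0]]
```

View pics/top0.png

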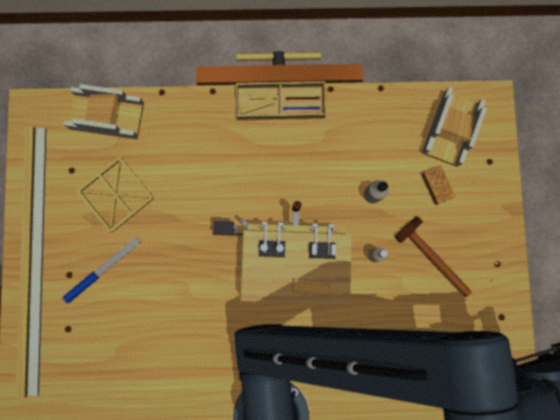

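View pics/side0.png

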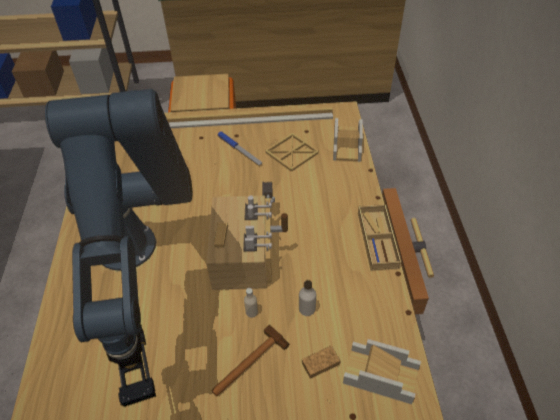

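The top view shows the safe at about cols 240-352 and rows 225-300, with the catches at (272,242) and (322,243), the handle top at (297,206), and the detent block at (224,227). In the side view the catches are at (258,208) and (258,240), and the handle is at (284,222). Next I'll zoom in on both.

```bash
python3 - <<'E'
import cv2
a=cv2.imread("pics/top0.png")[190:300,210:360];cv2.imwrite("pics/tc.png",cv2.resize(a,None,fx=5,fy=5,interpolation=cv2.INTER_CUBIC))
a=cv2.imread("pics/side0.png")[170:300,190:320];cv2.imwrite("pics/sc.png",cv2.resize(a,None,fx=4.5,fy=4.5,interpolation=cv2.INTER_CUBIC))
E
```

```text
(no output)
```

View pics/tc.png

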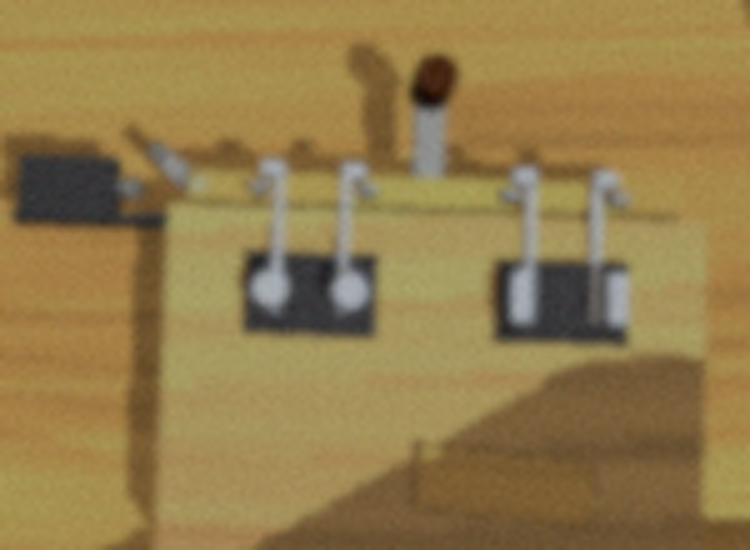

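View pics/sc.png

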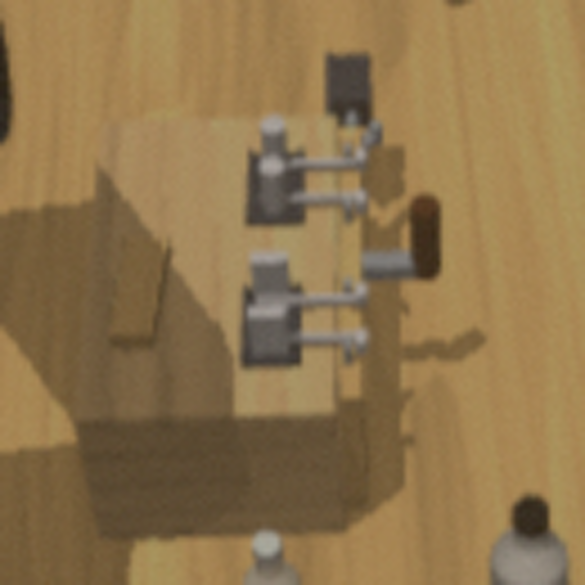

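Both crops show that the round-eared catch is on the safe's +y side: in the top crop its discs are at (269,290) and (350,290). The square-eared one is on the -y side, with ears at (521,296) and (618,298). The handle top is near (437,72).

```bash
cat > h.py <<'E'
import numpy as np,pickle
def ray(d,u,v):
    f=d["image"].shape[0]/2/np.tan(np.radians(d["vertical_fov"])/2);T=np.array(d["cam_to_world"])
    return T[:3,3],T[:3,:3]@np.array([(u-d["cx"])/f,(v-d["cy"])/f,1])
def on(d,u,v,z):
    o,r=ray(d,u,v);return o+r*(z-o[2])/r[2]
def tri(a,pa,b,pb):
    o1,r1=ray(a,*pa);o2,r2=ray(b,*pb);s=np.linalg.lstsq(np.c_[r1,-r2],o2-o1,rcond=None)[0]
    p,q=o1+s[0]*r1,o2+s[1]*r2;return (p+q)/2,np.linalg.norm(p-q)
E
python3 - <<'E'
from h import *
np.set_printoptions(precision=4,suppress=True)
t=pickle.load(open("top0.pkl","rb"));s=pickle.load(open("side0.pkl","rb"))
T=lambda x,y:((x+.5)/5-.5+210,(y+.5)/5-.5+190); S=lambda x,y:((x+.5)/4.5-.5+190,(y+.5)/4.5-.5+170)
for n,p,z in [("rL",(269,290),.2),("rR",(350,290),.2),("sL",(521,296),.2),("sR",(618,298),.2),("rplate",(310,294),.154),("splate",(562,301),.154),("post top",(437,71),.2),("gate hinge-end roof corner",(165,203),.15),("roof far right corner",(703,217),.15),("block",(68,188),.15)]: print(n,on(t,*T(*p),z))
for n,p,z in [("rL",(273,125),.2),("rR",(271,165),.2),("sL",(268,260),.2),("sR",(270,312),.2),("rplate",(275,187),.154),("splate",(271,325),.154),("post top",(426,202),.2)]: print("side",n,on(s,*S(*p),z))
for a,b in [((269,290),(273,125)),((350,290),(271,165)),((521,296),(268,260)),((618,298),(270,312)),((437,71),(426,202))]: print(tri(t,T(*a),s,S(*b)))
E
```

```text
rL [0.4477 0.009  0.2   ]
rR [ 0.4468 -0.0314  0.2   ]
sL [ 0.4417 -0.1165  0.2   ]
sR [ 0.4395 -0.165   0.2   ]
rplate [ 0.4478 -0.012   0.154 ]
splate [ 0.441  -0.1419  0.154 ]
post top [ 0.5558 -0.0781  0.2   ]
gate hinge-end roof corner [0.4969 0.0618 0.15  ]
roof far right corner [ 0.483  -0.2173  0.15  ]
block [0.5059 0.1119 0.15  ]
side rL [0.4541 0.0081 0.2   ]
side rR [ 0.4512 -0.0311  0.2   ]
side sL [ 0.4459 -0.1197  0.2   ]
side sR [ 0.4456 -0.166   0.2   ]
side rplate [ 0.452  -0.0118  0.154 ]
side splate [ 0.4443 -0.1412  0.154 ]
side post top [ 0.5598 -0.0764  0.2   ]
(array([0.451 , 0.0093, 0.1983]), np.float64(0.006266074545748722))
(array([ 0.449 , -0.0312,  0.1998]), np.float64(0.004481273384147081))
(array([ 0.4438, -0.1167,  0.1961]), np.float64(0.003923311961027325))
(array([ 0.4426, -0.1649,  0.1982]), np.float64(0.006032181196137562))
(array([ 0.5577, -0.0779,  0.2012]), np.float64(0.0040944249244874685))
```

```bash
python3 -m pendant '[[5,10,25,0,0,0],[20,32,50,0,0,-0.03],[40,64,60,0,0,-0.06],[60,96,60,0,0,-0.1],[80,130,60,0,0,-0.14],[100,163,60,0,0,-0.18],[120,195,60,0,0,-0.22],[140,228,60,0,0,-0.26],[160,260,60,0,0,-0.29],[175,286,60,0,0,-0.309]]' 1 30
python3 -m pendant '[[15,24,0,0,0,0],[30,48,0,0,0,0],[45,72,0,0,0,0],[60,98,0,0,0,0],[75,122,0,0,0,0],[90,146,0,0,0,0],[100,163,0,0,0,0],[108,176,0,0,0,0],[108,176,0,0,0,0],[108,176,0,0,0,0]]'
```

```text
t: 0.93
position: [0.3356, -0.3153, 0.2823]
tcp_rot: [-0.001, 1.0, -0.025, -0.0]
ft_force: [0.8, -0.4, -0.3]
finger_gap: 0.087
grasp_force: 0.0
t: 1.77
position: [0.4428, -0.1416, 0.2822]
tcp_rot: [0.0, 1.0, -0.024, -0.0]
ft_force: [-0.3, 0.5, -0.7]
finger_gap: 0.0871
grasp_force: 0.0
```

```bash
python3 -m pendant '[[0,0,-20,0,0,0],[0,0,-40,0,0,0],[0,0,-60,0,0,0],[0,0,-75,0,0,0],[0,0,-90,0,0,0],[0,0,-102,0,0,0],[0,0,-112,0,0,0],[0,0,-117,0,0,0],[0,0,-117,0,0,0],[0,0,-117,0,0,0]]'
python3 - <<'E'
from cell import arm
import cv2
for n in("top","side"):
    d=arm.read_camera(n);i=d["image"][:,:,::-1];c=i[190:300,210:360] if n=="top" else i[170:300,190:320]
    cv2.imwrite(f"pics/{n}1.png",cv2.resize(c,None,fx=2.9,fy=2.9,interpolation=cv2.INTER_CUBIC))
a,b=cv2.imread("pics/top1.png"),cv2.imread("pics/side1.png");a=cv2.copyMakeBorder(a,0,b.shape[0]-a.shape[0],0,0,cv2.BORDER_CONSTANT)
cv2.imwrite("pics/both1.png",cv2.hconcat([b[:,:360],a]))
E
```

```text
t: 2.6
position: [0.4428, -0.1428, 0.1656]
tcp_rot: [0.0, 1.0, -0.026, -0.0]
ft_force: [-0.5, 0.8, 0.6]
finger_gap: 0.0869
grasp_force: 0.0
```

View pics/both1.png

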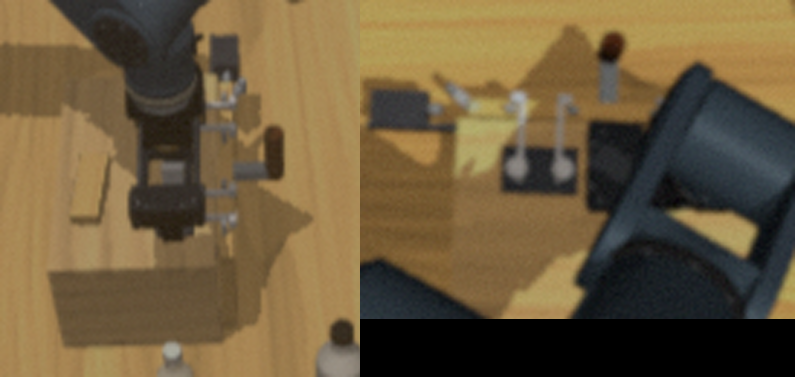

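The gripper straddles the square catch: its ear is visible between the fingers at about (172,170) in the left (side) panel. The round catch is untouched at (517,165) and (563,165) in the right panel. Squeezing.

```bash
python3 -m pendant '[[0,0,0,0,0,0],[0,0,0,0,0,0],[0,0,0,0,0,0],[0,0,0,0,0,0],[0,0,0,0,0,0],[0,0,0,0,0,0],[0,0,0,0,0,0],[0,0,0,0,0,0],[0,0,0,0,0,0],[0,0,0,0,0,0]]' -1 35
```

```text
t: 3.53
position: [0.443, -0.1415, 0.166]
tcp_rot: [-0.001, 1.0, -0.025, 0.0]
ft_force: [-0.7, 3.1, 4.6]
finger_gap: 0.0387
grasp_force: 35.0
```

```bash
python3 -m pendant '[[0,0,0,0,0,0],[0,0,0,0,0,0],[0,0,0,0,0,0],[0,0,0,0,0,0],[0,0,0,0,0,0],[0,0,10,0,0,0],[0,0,30,0,0,0],[0,0,50,0,0,0],[0,0,70,0,0,0],[0,0,80,0,0,0]]' 1 35
python3 -m pendant '[[1,20,0,0,0,0],[2,45,0,0,0,0],[3,70,0,0,0,0],[5,95,0,0,0,0],[6,118,0,0,0,0],[7,129,0,0,0,0],[7,129,0,0,0,0],[7,129,0,0,0,0],[7,129,0,0,0,0],[7,129,0,0,0,0]]'
```

```text
t: 4.37
position: [0.4439, -0.1429, 0.2476]
tcp_rot: [0.001, 1.0, -0.025, 0.002]
ft_force: [0.6, 1.1, -0.3]
finger_gap: 0.0858
grasp_force: 0.0
t: 5.2
position: [0.4502, -0.0143, 0.2455]
tcp_rot: [0.0, 1.0, -0.026, 0.0]
ft_force: [-0.0, 0.8, 0.4]
finger_gap: 0.0871
grasp_force: 0.0
```

```bash
python3 -m pendant '[[0,0,-20,0,0,0],[0,0,-40,0,0,0],[0,0,-55,0,0,0],[0,0,-66,0,0,0],[0,0,-74,0,0,0],[0,0,-79,0,0,0],[0,0,-80,0,0,0],[0,0,-80,0,0,0],[0,0,-80,0,0,0],[0,0,-80,0,0,0]]'
python3 -m pendant '[[0,0,0,0,0,0],[0,0,0,0,0,0],[0,0,0,0,0,0],[0,0,0,0,0,0],[0,0,0,0,0,0],[0,0,0,0,0,0],[0,0,0,0,0,0],[0,0,0,0,0,0],[0,0,0,0,0,0],[0,0,0,0,0,0]]' -1 35
```

```text
t: 6.03
position: [0.4505, -0.0133, 0.1662]
tcp_rot: [0.0, 1.0, -0.025, 0.001]
ft_force: [-0.3, -0.3, 0.2]
finger_gap: 0.0871
grasp_force: 0.0
t: 6.87
position: [0.45, -0.0118, 0.166]
tcp_rot: [-0.001, 1.0, -0.026, 0.0]
ft_force: [-0.0, 5.6, 5.7]
finger_gap: 0.0374
grasp_force: 35.0
```

```bash
python3 -m pendant '[[0,0,0,0,0,0],[0,0,0,0,0,0],[0,0,0,0,0,0],[0,0,0,0,0,0],[0,0,0,0,0,0],[0,0,10,0,0,0],[0,0,30,0,0,0],[0,0,50,0,0,0],[0,0,70,0,0,0],[0,0,80,0,0,0]]' 1 35
python3 -m pendant '[[15,-10,5,0,0,-0.06],[33,-20,5,0,0,-0.12],[50,-30,5,0,0,-0.2],[67,-40,5,0,0,-0.26],[82,-50,5,0,0,-0.32],[96,-59,5,0,0,-0.38],[106,-64,5,0,0,-0.4],[107,-64,5,0,0,-0.4],[107,-64,5,0,0,-0.4],[107,-64,5,0,0,-0.4]]'
python3 - <<'E'
from cell import arm
import cv2
for n in("top","side"):
    d=arm.read_camera(n);i=d["image"][:,:,::-1];c=i[190:300,210:360] if n=="top" else i[170:300,190:320]
    cv2.imwrite(f"pics/{n}2.png",cv2.resize(c,None,fx=2.9,fy=2.9,interpolation=cv2.INTER_CUBIC))
a,b=cv2.imread("pics/top2.png"),cv2.imread("pics/side2.png");a=cv2.copyMakeBorder(a,0,b.shape[0]-a.shape[0],0,0,cv2.BORDER_CONSTANT)
cv2.imwrite("pics/both2.png",cv2.hconcat([b[:,:360],a]))
print(arm.sense()["joints"])
E
```

```text
t: 7.7
position: [0.451, -0.0137, 0.2476]
tcp_rot: [0.001, 1.0, -0.025, 0.002]
ft_force: [-0.2, 1.0, 0.5]
finger_gap: 0.086
grasp_force: 0.0
t: 8.53
position: [0.556, -0.0768, 0.2502]
tcp_rot: [-0.0, 0.975, -0.223, -0.001]
ft_force: [-0.5, 0.7, 0.2]
finger_gap: 0.0873
grasp_force: 0.0
[-3.35960330e-01  4.09575966e-01  1.56130684e+00 -5.68149616e-05
  1.17187428e+00  1.68437592e+00]
```

View pics/both2.png

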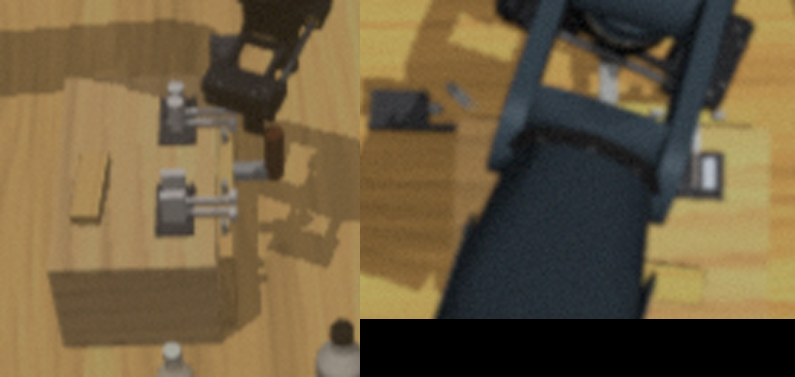

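Both catches show their ears close together: square at (175,200) and round at (175,105) in the side panel. The gripper is above the handle post at (273,150), with the fingers either side. Descending.

```bash
python3 -m pendant '[[1,0,-15,0,0,0],[1,0,-30,0,0,0],[1,0,-42,0,0,0],[1,0,-52,0,0,0],[1,0,-60,0,0,0],[1,0,-68,0,0,0],[1,0,-75,0,0,0],[1,0,-82,0,0,0],[1,0,-82,0,0,0],[1,0,-82,0,0,0]]'
python3 -m pendant '[[0,0,0,0,0,0],[0,0,0,0,0,0],[0,0,0,0,0,0],[0,0,0,0,0,0],[0,0,0,0,0,0],[0,0,0,0,0,0],[0,0,0,0,0,0],[0,0,0,0,0,0],[0,0,0,0,0,0],[0,0,0,0,0,0]]' -1 40
python3 - <<'E'
import numpy as np
a=-.05;R=lambda t:np.array([[np.cos(t),-np.sin(t)],[np.sin(t),np.cos(t)]])
p=R(a)@[.055,-.12]
for t in np.arange(0,1.56,.1):print(round(t,2),((R(t)@p-p)*1000).round())
E
```

```text
t: 9.47
position: [0.5579, -0.0771, 0.1682]
tcp_rot: [-0.0, 0.975, -0.223, -0.0]
ft_force: [-0.2, -0.6, 1.4]
finger_gap: 0.0871
grasp_force: 0.0
t: 10.3
position: [0.558, -0.0772, 0.1685]
tcp_rot: [0.0, 0.975, -0.223, -0.0]
ft_force: [-0.2, -1.0, 0.1]
finger_gap: 0.0282
grasp_force: 0.0
0.0 [0. 0.]
0.1 [12.  5.]
0.2 [23. 12.]
0.3 [34. 20.]
0.4 [44. 29.]
0.5 [53. 38.]
0.6 [61. 49.]
0.7 [67. 60.]
0.8 [73. 72.]
0.9 [78. 85.]
1.0 [81. 98.]
1.1 [ 83. 111.]
1.2 [ 83. 124.]
1.3 [ 82. 137.]
1.4 [ 80. 150.]
1.5 [ 77. 163.]
```

```bash
python3 -m pendant '[[0,0,0,0,0,0],[0,0,0,0,0,0],[0,0,0,0,0,0],[3,1,0,0,0,0.03],[6,2,0,0,0,0.05],[12,5,0,0,0,0.1],[18,8,0,0,0,0.15],[23,12,0,0,0,0.2],[29,16,0,0,0,0.25],[34,20,0,0,0,0.3]]' -1 45
```

```text
t: 11.13
position: [0.5926, -0.0576, 0.1686]
tcp_rot: [0.001, 0.997, -0.073, 0.0]
ft_force: [0.1, -3.7, -1.3]
finger_gap: 0.0209
grasp_force: 45.0
```

```bash
python3 -m pendant '[[5,4,0,0,0,0.05],[10,9,0,0,0,0.1],[15,13,0,0,0,0.15],[19,18,0,0,0,0.2],[23,23,0,0,0,0.25],[27,29,0,0,0,0.3],[30,34,0,0,0,0.35],[33,40,0,0,0,0.4],[36,46,0,0,0,0.45],[39,52,0,0,0,0.5]]'
python3 -m pendant '[[2,6,0,0,0,0.05],[5,13,0,0,0,0.1],[7,19,0,0,0,0.15],[8,26,0,0,0,0.2],[9,32,0,0,0,0.25],[10,39,0,0,0,0.3],[10,45,0,0,0,0.35],[10,52,0,0,0,0.4],[10,58,0,0,0,0.45],[9,65,0,0,0,0.5]]'
```

```text
t: 11.97
position: [0.6315, -0.0058, 0.1686]
tcp_rot: [0.001, 0.985, 0.175, 0.0]
ft_force: [0.7, -1.5, -0.6]
finger_gap: 0.021
grasp_force: 45.0
t: 12.8
position: [0.6408, 0.0595, 0.1686]
tcp_rot: [0.001, 0.91, 0.414, 0.0]
ft_force: [2.2, -3.1, -1.8]
finger_gap: 0.0208
grasp_force: 45.0
```

```bash
python3 -m pendant '[[-1,4,0,0,0,0.03],[-1,8,0,0,0,0.06],[-2,12,0,0,0,0.09],[-2,15,0,0,0,0.12],[-2,15,0,0,0,0.12],[-2,15,0,0,0,0.12],[-2,15,0,0,0,0.12],[-2,15,0,0,0,0.12],[-2,15,0,0,0,0.12],[-2,15,0,0,0,0.12]]'
python3 - <<'E'
from cell import arm
import cv2
for n in("top","side"):
    d=arm.read_camera(n);i=d["image"][:,:,::-1];c=i[160:310,190:390] if n=="top" else i[150:320,190:360]
    cv2.imwrite(f"pics/{n}3.png",cv2.resize(c,None,fx=2.1,fy=2.1,interpolation=cv2.INTER_CUBIC))
a,b=cv2.imread("pics/top3.png"),cv2.imread("pics/side3.png");a=cv2.copyMakeBorder(a,0,b.shape[0]-a.shape[0],0,0,cv2.BORDER_CONSTANT)
cv2.imwrite("pics/both3.png",cv2.hconcat([b,a]))
E
```

```text
t: 13.63
position: [0.6382, 0.0747, 0.1686]
tcp_rot: [0.0, 0.885, 0.466, 0.0]
ft_force: [3.1, -2.9, -1.0]
finger_gap: 0.0212
grasp_force: 45.0
```

View pics/both3.png

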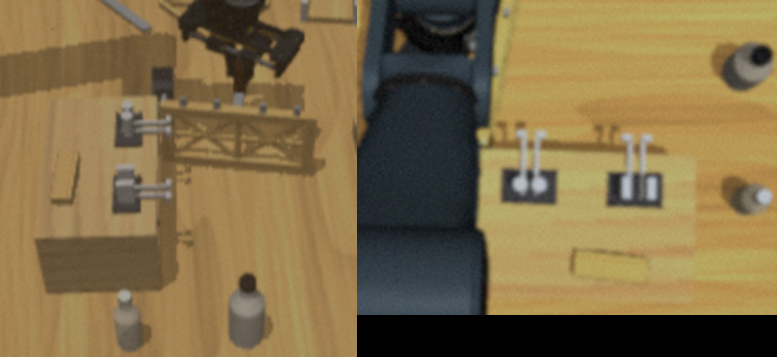

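The gate stands wide open, nearly square to the safe, running from about (165,115) to (310,130) in the side panel. The gripper is holding the handle near (240,85), and the bottles and offcut are undisturbed. Handing in.

```bash
python3 -c "
from cell import arm
print(arm.finish_job())"
```

```text
the job is handed in; nothing more can be done
None
```

I squeezed the square catch, then the round one, and swung the gate to about 1.4 rad (estimated from the handle position). I handed the job in at about 13.7 s with the gripper still holding the handle; the hand-in gave no verdict.

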